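# Reset the guarded speed knob on the lathe control box

### The arm

A 6-joint arm with a two-finger parallel gripper is mounted at the origin on the work surface. World frame = base frame: x ahead of the robot, y to its left, z up, the work surface at z = 0. Lengths are in mm, angles in degrees, forces in N, time in s.
With the tool pointing down it reaches from about 350 to 850 mm from the base axis. Payload 8.1 kg.
Tool frame: the origin (TCP) lies midway between the tips of the shut fingers; the grasp point (between the pads) lies 19 mm behind it; z points along the fingers, x is the direction in which the jaws open and shut, and the axes are right-handed (so a half turn about z gives the same grasp; the last joint's range is limited). The gripper opens to 85 mm and grips with 20 to 120 N. Pads are 22 mm wide; open, the fingers measure 114 mm over their backs; the gripper's body (76 mm by 85 mm) begins 54 mm behind the grasp point. The pads swing forward as they close: fully open they stand 13 mm farther back than shut.
Start: joints at [-76.398, 7.471, 85.268, -0, 87.261, -4.893], TCP at [190.354, -569.008, 231.292] pointing down, gripper open.
Joint ranges: [-169.43, 169.43], [-51.17, 129.36], [1.28, 143.12], [-76.62, 256.62], [0, 156.53], [-152.29, 152.29]. Speed limits (degrees/s): [136.94, 136.94, 159.86, 180, 180, 180].

### API

Orientations are given as [roll, pitch, yaw] about the fixed x, y, z axes, in that order (R = Rz(yaw) Ry(pitch) Rx(roll)).
In Python, from bench import monitor, cams, r gives the robot as it stands.
- The arm moves only by the tool jog_arm, never from a script. Its arguments are lists of equal length, an entry for each row: "offset": the shift along the tool's x, y, z in mm, a list of three; "delta_rot": the turn, a rotation vector about the tool's x, y, z in degrees, a list of three; "jaw": the opening in per cent of the stroke, from 0 (shut) to 100 (fully open). In form: {"offset": [[x, y, z], ...], "delta_rot": [[rx, ry, rz], ...], "jaw": [jaw, ...]}. A call has 1 to 20 rows; each row shifts and turns the pose as measured when the row begins, along the tool's axes as they then stand; what a row does not reach is not made up. A row lasts 1/10 s, in which the tool goes at most 50 mm and 8.59 degrees, less where a joint would pass 70% of its speed; a pose out of reach is approached as far as the arm can. A call is refused whole if a number of a shift passes 50 or a number of a turn 8.59, either way. A call with a gripper value outside its range is refused whole. The fingers move at their own pace and stop on an object; "newtons" is the grip in N (left out, the last holds). Time passes only in rows, so rows that do not move let the fingers close. It gives the time, the measured TCP pose, the force and the opening at its end, in the units of the state.
- monitor.sense(): the state, without advancing time (a new reading comes with each control period).
- cams.snapshot(name): name is "scene" or "side" or "wrist"; returns (picture, depth): 420x560x3 uint8, red, green, blue; 420x560 float32, mm along the optical axis (not along the pixel's ray), 0 where there is no reading.
- cams.camera_model(name): a dict with "K" (3x3 intrinsics, pixels), "k1" (the pictures are not rectified: a ray, as slopes to the right and down, at radius r is drawn at 1 + k1 r^2 times it, then the intrinsics apply), "camera_from_world" (4x4, takes a point from world to camera coordinates). Camera axes: x right, y down, z forward; pixel columns grow to the right and rows downward; lengths in mm; the calibration is good to about 2 mm. A picture is of the moment at which its call begins: read the wrist's pose just before it. camera_model takes no time and is no camera call; for the wrist camera it gives the pose at the moment of the call.
- r.hand_in(): hands the job in, once; it reports no verdict.
The state is a dict: "time": time; "joint_pos": joint angles; "qd": joint speeds; "joint_efforts": joint torques, N m; "tool_pos": TCP position; "tcp_rot": TCP orientation; "ft_force": force on the tool from outside, world axes, zero at the start; "wrist_torque": the same for the moment, N m; "finger_gap": finger opening in mm.
Only numpy, scipy, OpenCV 4.12 (cv2) and the standard library are available. Lean on these libraries where they do the work, as an engineer would, in place of code of your own. Each camera call takes 0.05 s, during which the arm holds its last target.

### The job

The lathe's speed knob sits under the clear, yellow-edged flip guard on the sloping control box. Swing the guard right back until it rests open by itself with your hand off it, turn the knob clockwise until its white pointer stands in the green band on the dial, and then close the guard fully again, lowering it gently rather than letting it drop. Leave the other parts and tools on the bench where they are.

Things in the scene. Friction and masses are not known exactly. Their poses are not given: they have to be found in the camera images.
- console: grey control box fixed on the bench, 160 mm deep (x), 170 wide (y), 120 high; origin under its centre, x points from its low front edge to its back, z up. A face sloping at 35 degrees looks at the front: it rises from 45 mm high at the front edge (x = -80 mm) over 130 mm of slope to a flat ledge 120 mm high (from x = +26.5 to +80 mm).
- guard_hinge (a point): middle of the guard's hinge pin, which runs along the console's y at the top of the slope; in the console's frame at x = 19.0, y = 0, z = 121.6 mm
- guard (a joint): hinge angle of the guard, a clear hood with yellow edges, 105 mm along the slope, 100 wide, top 53 mm off the slope, 0.16 kg. 0 = closed over the knob; grows as the front edge swings up and back; 2.18 = fully open, its back wall flat on the ledge, its top upright. Nearly free hinge: falls shut below about 1.7, falls open and stays open above that.
- guard_grip (a point): centre of the red barrel handle at the middle of the guard's front edge: 14 mm thick, 22 mm long along the console's y, on a 12 mm wide stem, 32 mm out from the hood. Pinched on its flat ends it pivots between the pads. Guard closed: x = -118.5, y = 0, z = 79 mm in the console's frame (137 mm down the slope from the hinge axis, 44 mm off it along the slope's normal). Open: x = 63, z = 258.6 mm.
- knob_grip (a point): point on the knob's axis at which to grip it, 31 mm off the slope; the axis is the slope's normal (leaning 35 degrees from vertical to the console's front); at x = -39.6, y = 0, z = 111.1 mm in the console's frame. The knob is an orange bar 40 mm long, 14 wide, its top 40 mm off the slope, on a round black flange 56 mm across.
- knob (a joint): knob angle, 0 to 4.7. At 0 the white pointer points straight down the slope to the console's front; grows clockwise as seen looking onto the panel (at pi/2 it points to the console's +y). The bar lies along the pointer. Light friction, about 0.04 N m; it stays where it is left
- knob_tip (a point): outer end of the knob's white pointer line, 30 mm from the axis
- band (a joint): where the green band on the black dial stands, measured as the knob's angle: the pointer is in the middle of the band when knob equals band. Fixed in a run; the band is 20 degrees wide
- band_mark (a point): point of the band's middle, 30 mm from the knob's axis: the pointer's end coincides with it when the knob is set
- wrench: steel open-ended wrench, 170 mm long, lying in front of the control box; origin mid-length on its underside
- bearing: steel bearing ring, 52 mm across, 16 mm high; origin under its centre
- gear: dark steel gear, 71 mm across, 24 mm high with its hub; origin under its centre
- spring: green coil spring standing upright, 44 mm across, 68 mm high; origin under its centre
- piston: aluminium piston, 52 mm across, 51 mm high; origin under its centre
- oil_can: blue can with red label, 64 mm across, 120 mm high; origin under its centre
- parts_tray: loose empty blue tray, 120 x 90 x 35 mm; origin under its centre

How it is judged (in metres and radians):
On the way, in this order (a step that is already met when the one before it is completed fails the run):
1. the guard rests open by itself, nothing touched by the fingers (value of joint guard above 2 rad and contact force between the fingers and anything else below 0.3 N), for 0.2 s.
2. with the guard still open, the pointer stands in the green band (value of joint guard above 2 rad and distance between knob_tip and band_mark below 0.0055 m), for 0.3 s.
At the end, for the whole second after the job is handed in: the guard is fully closed (within 0.05 rad) and still, and the knob's pointer is still in the green band (its end within 5.5 mm of the band's middle, about 10 degrees) (value of joint guard below 0.05 rad and distance between knob_tip and band_mark below 0.0055 m and velocity of joint guard between -0.1 and 0.1 rad/s and velocity of joint knob between -0.1 and 0.1 rad/s); the robot touches nothing.
It fails at once if the guard drops shut (faster than 2 rad/s, 0.28 m/s at the handle, in the last 0.3 rad) (value of joint guard below 0.3 rad and velocity of joint guard below -2 rad/s).
It fails at once if a loose part or tool on the bench is shifted by more than 30 mm (distance of any of wrench, bearing, gear, spring, piston, oil_can, parts_tray from where it was at the start of the episode above 0.03 m).
It also fails if it takes over 66 s, if anything falls off the work surface, if the arm or the gripper's body presses on something with over 40 N, if the wrist force passes 120 N, or if a joint passes its speed limit or range.

## Working session

There is one attempt and no reset: what is moved stays moved. The work goes in short steps, Python scripts to look and compute and a tool call to move; the robot and the scene stay as the last step left them, time stands still between calls to the robot, and variables do not carry over. Pictures are saved under pics/ and viewed, and the job is handed in when it is done.

Besides the shell and the picture viewer there is one more tool, called after "Emit:" by a JSON object that holds its "api" and its "payload". jog_arm: Moves the arm, as the interface text tells. Its arguments: {"type":"object","properties":{"offset":{"type":"array","items":{"type":"array","items":{"type":"number"}}},"delta_rot":{"type":"array","items":{"type":"array","items":{"type":"number"}}},"jaw":{"type":"array","items":{"type":"number"}},"newtons":{"type":"number"}},"required":["offset","delta_rot","jaw"]}

```bash
ls; mkdir -p pics; python3 - <<'E'
from bench import monitor,cams,r
import cv2
print(monitor.sense())
for n in ["scene","side","wrist"]:
    p,d=cams.snapshot(n); cv2.imwrite(f"pics/{n}0.png",p[:,:,::-1])
    import numpy as np; np.save(f"pics/{n}0.npy",d); np.save(f"pics/{n}0p.npy",p)
    m=cams.camera_model(n); print(n,m); np.save(f"pics/{n}0m.npy",m)
E
```

```text
pics
{'time': 0.0, 'joint_pos': array([-7.63967330e+01,  7.51640964e+00,  8.53299985e+01,  1.29331266e-03,
        8.72599836e+01, -4.89314806e+00]), 'qd': array([ 0.04609215, -0.01830254, -0.01575982,  0.02043974, -0.06655167,
       -0.01418102]), 'joint_efforts': array([-1.27120871e-03, -5.69401431e+01, -5.00554276e+01, -7.43040437e-04,
        1.49040332e-02,  1.99343901e-06]), 'tool_pos': array([ 190.24646992, -568.46417901,  230.22395538]), 'tcp_rot': array([-1.79989638e+02,  1.05893741e-01, -7.15036384e+01]), 'ft_force': array([-0.22036508,  0.19706697, -0.43045981]), 'wrist_torque': array([-0.00817859, -0.01004505, -0.01527424]), 'finger_gap': 85.30606953628734}
scene {'K': array([[441.96087995,   0.        , 277.04037813],
       [  0.        , 441.96087995, 205.03198137],
       [  0.        ,   0.        ,   1.        ]]), 'k1': 0.04149983362489122, 'camera_from_world': array([[-6.92763734e-02,  9.97595443e-01, -2.02884964e-03,
         2.81181671e+01],
       [ 8.49896563e-01,  5.79544907e-02, -5.23752908e-01,
        -4.06521008e+02],
       [-5.22375933e-01, -3.80080144
[... 550 characters left out ...]
7213445e-01, -5.58599434e-01,
         1.15541206e+03],
       [ 0.00000000e+00,  0.00000000e+00,  0.00000000e+00,
         1.00000000e+00]])}
wrist {'K': array([[324.77445621,   0.        , 274.08356285],
       [  0.        , 324.77445621, 206.25395553],
       [  0.        ,   0.        ,   1.        ]]), 'k1': -0.03851449372513798, 'camera_from_world': array([[ 3.16861018e-01, -9.48471906e-01, -3.73781151e-04,
        -6.00190749e+02],
       [-9.00761672e-01, -3.01045577e-01,  3.13049471e-01,
        -4.12749940e+01],
       [-2.97031153e-01, -9.88564861e-02, -9.49736747e-01,
         3.79312837e+02],
       [ 0.00000000e+00,  0.00000000e+00,  0.00000000e+00,
         1.00000000e+00]])}
```

View pics/scene0.png

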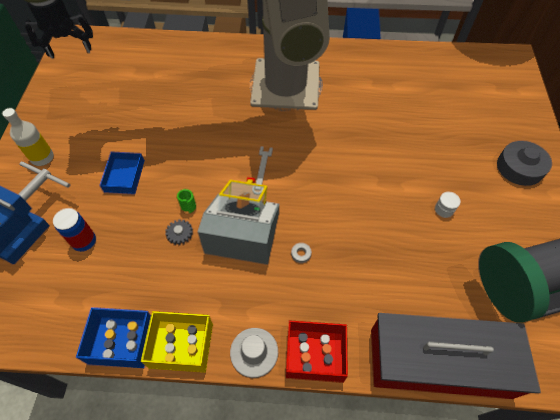

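View pics/side0.png

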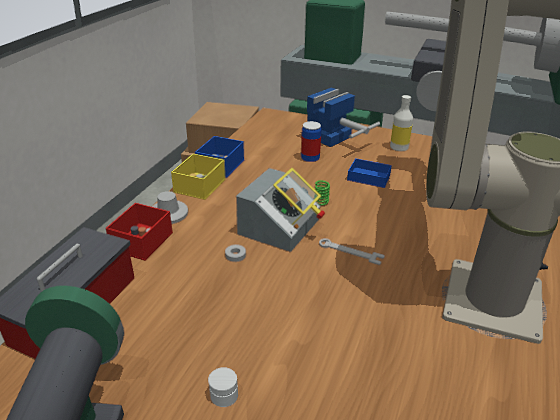

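View pics/wrist0.png

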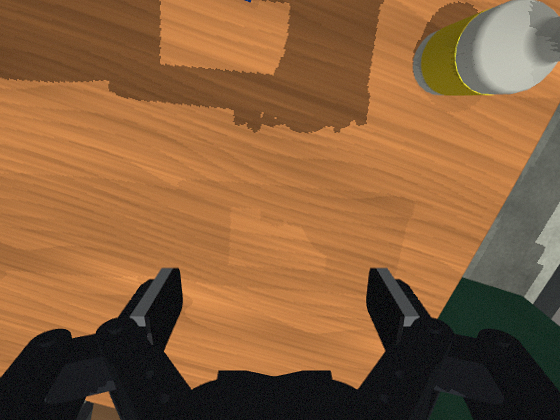

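```bash
cat > h.py <<'E'
import numpy as np,cv2
def cloud(m,d):
    h,w=d.shape; u,v=np.meshgrid(np.arange(w),np.arange(h))
    pts=np.stack([u,v],-1).reshape(-1,1,2).astype(float)
    K=m["K"]; k=np.array([m["k1"],0,0,0,0.])
    n=cv2.undistortPoints(pts,K,k).reshape(h,w,2)
    P=np.dstack([n,np.ones((h,w))])*d[...,None]
    T=np.linalg.inv(m["camera_from_world"])
    return P@T[:3,:3].T+T[:3,3]
def proj(m,X):
    X=np.atleast_2d(np.asarray(X,float)); T=m["camera_from_world"]
    rv=cv2.Rodrigues(T[:3,:3])[0]
    return cv2.projectPoints(X.reshape(-1,1,3),rv,T[:3,3].copy(),m["K"],np.array([m["k1"],0,0,0,0.]))[0].reshape(-1,2)
E
python3 - <<'E'
from h import *
for n in ["scene","side"]:
    d=np.load(f"pics/{n}0.npy");p=np.load(f"pics/{n}0p.npy");m=np.load(f"pics/{n}0m.npy",allow_pickle=True).item()
    C=cloud(m,d)
    c=C[235,240] if n=="scene" else C[205,262]
    print(n,c)
    near=(abs(C[...,0]-560)<250)&(abs(C[...,1]+60)<250)
    z=C[...,2]
    for lo,hi in [(114,126)]:
        mk=near&(z>lo)&(z<hi)
        ys,xs=np.nonzero(mk); print(mk.sum(),xs.min(),xs.max(),ys.min(),ys.max())
        x0,x1,y0,y1=(185,310,140,275) if n=="scene" else (220,340,155,260)
        mk[:, :x0]=0;mk[:,x1:]=0;mk[:y0]=0;mk[y1:]=0
        Q=C[mk]; print(len(Q),np.median(Q,0))
        print(cv2.minAreaRect(Q[:,:2].astype(np.float32)))
    cr=p[y0:y1,x0:x1,::-1]; s=5 if n=="scene" else 5
    cr=cv2.resize(cr,None,fx=4.4,fy=4.4,interpolation=cv2.INTER_CUBIC); print(cr.shape)
    cv2.imwrite(f"pics/{n}0c.png",cr)
E
```

```text
scene [640.54968384 -71.72782322 119.29594263]
1886 197 271 183 244
1886 [616.65137473 -83.45493121 119.26541749]
((573.7000732421875, -82.28093719482422), (172.0283203125, 156.3473358154297), 83.70795440673828)
(594, 550, 3)
side [585.67868537  -5.37692275 106.85773616]
1063 236 314 168 207
1063 [607.76782546 -60.66122439 118.42583521]
((570.4885864257812, -76.61807250976562), (173.25143432617188, 160.05123901367188), 82.89908599853516)
(462, 528, 3)
```

View pics/scene0c.png

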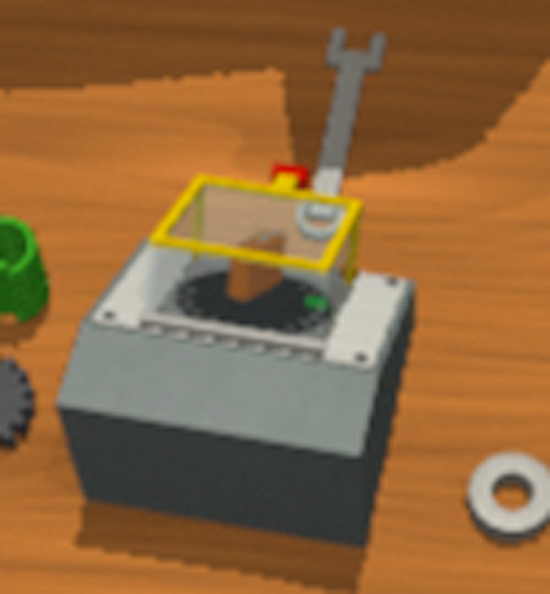

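View pics/side0c.png

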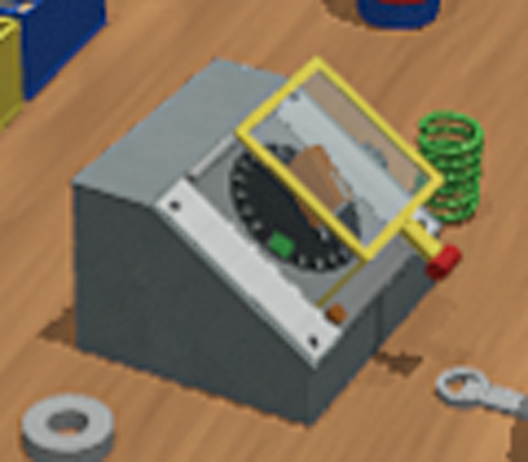

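```bash
python3 - <<'E'
from h import *
A={}
for n,seed in [("scene",(235,240)),("side",(185,258))]:
    d=np.load(f"pics/{n}0.npy");p=np.load(f"pics/{n}0p.npy");m=np.load(f"pics/{n}0m.npy",allow_pickle=True).item()
    C=cloud(m,d); z=C[...,2]
    print(n,C[seed])
    hsv=cv2.cvtColor(p,cv2.COLOR_RGB2HSV)
    mk=((abs(z-120)<4)&(hsv[...,1]<70)).astype(np.uint8)
    _,l=cv2.connectedComponents(mk,connectivity=4)
    Q=C[l==l[seed]]; print(len(Q),Q.mean(0))
    print(cv2.minAreaRect(Q[:,:2].astype(np.float32)))
    # red handle, green band centroids
    h,s,v=[hsv[...,i].astype(int) for i in range(3)]
    x0,x1,y0,y1=(220,270,160,215) if n=="scene" else (225,335,165,245)
    sub=np.zeros_like(mk);sub[y0:y1,x0:x1]=1
    for nm,c in [("red",((h<5)|(h>175))&(s>180)),("green",(h>50)&(h<80)&(s>140)),("orange",(h>6)&(h<14)&(s>140)&(v>60))]:
        k=(c&(sub>0))
        ys,xs=np.nonzero(k); print(nm,len(xs),xs.mean(),ys.mean(),np.median(C[k],0), C[k].min(0),C[k].max(0))
E
```

```text
scene [640.54968384 -71.72782322 119.29594263]
1523 [621.01171223 -86.17215528 119.38870824]
((617.9487915039062, -86.67831420898438), (170.9344482421875, 66.59744262695312), 83.45545196533203)
red 12 252.08333333333334 178.75 [451.32198355 -60.84416909  84.91331782] [446.25135482 -74.30224112  79.87317313] [457.94793516 -57.71710676  86.88915063]
green 7 255.85714285714286 208.28571428571428 [578.8059711  -38.68980478 144.46241521] [576.32438315 -43.2980539  140.2140451 ] [581.13246221 -33.44206693 146.68858382]
orange 98 248.1326530612245 189.75510204081633 [565.65810101 -70.28173478 141.1192406 ] [ 323.55385315 -170.98172434   -5.39813578] [577.80840606 -28.11209381 158.02977221]
side [627.1323127  -74.76333709 117.40094332]
733 [615.30039523 -70.67707825 118.62224566]
((583.744384765625, -79.4281997680664), (173.84002685546875, 130.71859741210938), 84.44500732421875)
red 33 320.3939393939394 214.06060606060606 [449.17562518 -57.164882    81.73280718] [443.47080796 -74.41472577  74.72086515] [456.55003512 -49.01523564  85.9041505 ]
green 175 319.0 193.30285714285714 [ 496.86021014 -227.13716197   48.23516693] [ 479.66501989 -258.05069689   -3.10765404] [540.38762203 -19.31758001  99.46878284]
orange 37 299.0810810810811 218.8918918918919 [ 4.87249424e+02 -6.26445441e+01 -3.68112428e-01] [ 149.97871681 -235.5480929    -5.13237747] [681.97078264 984.12322119 801.38389093]
```

```bash
cat >> h.py <<'E'
class Con:
    def __init__(s,x,y,yaw):
        s.o=np.array([x,y,0.]);a=np.radians(yaw);s.R=np.array([[np.cos(a),-np.sin(a),0],[np.sin(a),np.cos(a),0],[0,0,1]])
    def w(s,P): return np.atleast_2d(P)@s.R.T+s.o
A35=np.radians(35); S=np.array([-np.cos(A35),0,-np.sin(A35)]); N=np.array([-np.sin(A35),0,np.cos(A35)])
H=np.array([19,0,121.6])
KG=np.array([-39.6,0,111.1]); KB=KG-31*N
def dial(ang,r=30,h=0): # toward front at 0, +y at pi/2
    return KB+h*N+r*(np.cos(ang)*S+np.sin(ang)*np.array([0,1,0]))
def grip(q): # guard grip in console
    a=137*S+44*N; ax=H
    c,s=np.cos(q),np.sin(q)
    # rotate about y so that front goes up: positive about console +y takes -x -> +z
    R=np.array([[c,0,s],[0,1,0],[-s,0,c]])
    return H+R@a
E
cat > ov.py <<'E'
from h import *
import sys
def draw(n,img,m,c,s,x0,x1,y0,y1):
    im=cv2.resize(np.ascontiguousarray(img[y0:y1,x0:x1,::-1]),None,fx=s,fy=s,interpolation=cv2.INTER_CUBIC)
    L=[]
    for y in(-85,85):
        L+=[[(-80,y,0),(-80,y,45)],[(-80,y,45),(26.5,y,120)],[(26.5,y,120),(80,y,120)],[(80,y,120),(80,y,0)],[(80,y,0),(-80,y,0)]]
    for x,z in((-80,0),(-80,45),(26.5,120),(80,120),(80,0)): L.append([(x,-85,z),(x,85,z)])
    f=lambda P:tuple(int(t) for t in ((proj(m,c.w(P))[0]-[x0,y0]+.5)*s))
    for a,b in L: cv2.line(im,f(a),f(b),(255,0,255),1)
    for r in (28,):
        for t in np.linspace(0,2*np.pi,60): cv2.circle(im,f(dial(t,r)),1,(255,255,0),-1)
    cv2.circle(im,f(grip(0)),4,(255,255,255),1)
    return im
E
python3 - <<'E'
from ov import *
c=Con(571.5,-81.4,-6.5)
for n,b in [("scene",(185,310,140,275)),("side",(220,340,155,260))]:
    p=np.load(f"pics/{n}0p.npy");m=np.load(f"pics/{n}0m.npy",allow_pickle=True).item()
    cv2.imwrite(f"pics/{n}0o.png",draw(n,p,m,c,4.4,*b))
print(c.w(grip(0)),grip(0),grip(2.18),dial(0))
E
```

```text
[[453.80029238 -67.98981222  79.06271817]] [-118.46119327    0.           79.06271817] [ 62.77230496   0.         258.67291971] [-46.3936918    0.          68.49899354]
```

View pics/scene0o.png

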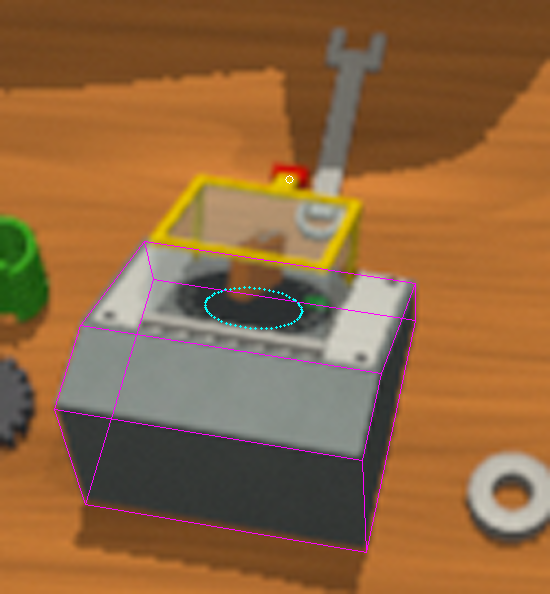

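View pics/side0o.png

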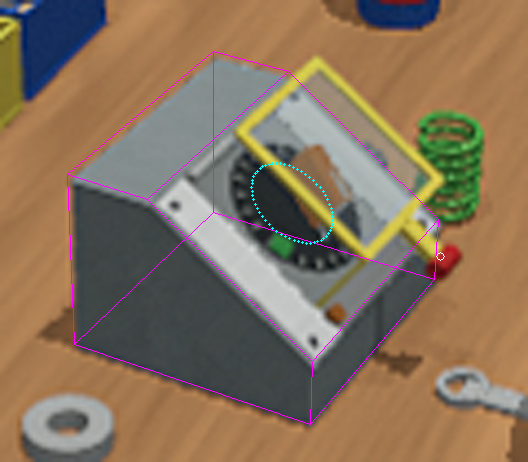

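```bash
cat >> h.py <<'E'
def rayslope(m,c,uv,h=0):
    n=cv2.undistortPoints(np.array(uv,float).reshape(1,1,2),m["K"],np.array([m["k1"],0,0,0,0.])).ravel()
    T=np.linalg.inv(m["camera_from_world"]); o=c.R.T@(T[:3,3]-c.o); d=c.R.T@T[:3,:3]@np.array([*n,1])
    t=((KB+h*N-o)@N)/(d@N); P=o+t*d-KB-h*N
    a,b=P@S,P[1]; return np.hypot(a,b),np.arctan2(b,a)%(2*np.pi)
CON=Con(569.5,-81.2,-6.5)
E
python3 - <<'E'
from h import *
c=CON
for n,uv,in [("scene",(185+316/4.4,140+302/4.4)),("side",(220+281/4.4,155+245/4.4)),("side",(220+340/4.4,155+190/4.4)),("side",(220+312/4.4,155+222/4.4))]:
    m=np.load(f"pics/{n}0m.npy",allow_pickle=True).item()
    print(n,rayslope(m,c,np.array(uv)-.5,0),rayslope(m,c,np.array(uv)-.5,31))
print(c.w([grip(0),grip(2.18),KG]))
E
```

```text
scene (np.float64(37.26911925127811), np.float64(1.0877659204167043)) (np.float64(66.48081326301073), np.float64(2.4255613781494962))
side (np.float64(36.48617205986868), np.float64(1.2698633739867926)) (np.float64(70.00193260804127), np.float64(1.4151484596129031))
side (np.float64(39.733297184423094), np.float64(5.044656516282219)) (np.float64(12.941151710279401), np.float64(6.228607811636778))
side (np.float64(14.415038372169525), np.float64(0.09074740105813241)) (np.float64(39.46398203885396), np.float64(1.2008701735465217))
[[451.80029238 -67.78981222  79.06271817]
 [631.86879553 -88.30602666 258.67291971]
 [530.15455452 -76.71715273 111.1       ]]
```

Emit:
{"api": "jog_arm", "payload": {"offset": [[-20,-20.5,0.5],[-20,-20.5,0.5],[-20,-20.5,0.5],[-20,-20.5,0.5],[-20,-20.5,0.5],[-20,-20.5,0.5],[-20,-20.5,0.5],[-20,-20.5,0.5],[-20,-20.5,0.5],[-20,-20.5,0.5],[-20,-20.5,0.5],[-20,-20.5,0.5],[-20,-20.5,0.5],[-20,-20.5,0.5],[-20,-20.5,0.5],[-20,-20.5,0.5],[-20,-20.5,0.5],[-20,-20.5,0.5],[-20,-20.5,0.5],[-15,-15,0.5]], "delta_rot": [[0,0,0],[0,0,0],[0,0,0],[0,0,0],[0,0,0],[0,0,0],[0,0,0],[0,0,0],[0,0,0],[0,0,0],[0,0,0],[0,0,0],[0,0,0],[0,0,0],[0,0,0],[0,0,0],[0,0,0],[0,0,0],[0,0,0],[0,0,0]], "jaw": [50,50,50,50,50,50,50,50,50,50,50,50,50,50,50,50,50,50,50,50], "newtons": 30}}

```text
time: 2.15
tool_pos: [454.2, -45.2, 215.9]
tcp_rot: [179.9, 0.5, -71.8]
ft_force: [0.2, 0.5, -0.5]
finger_gap: 42.9
```

Emit:
{"api": "jog_arm", "payload": {"offset": [[0,0,0],[0,0,0],[0,0,0],[0,0,0],[0,0,0],[0,0,0],[0,0,0],[0,0,0],[0,0,0],[0,0,0],[0,0,0],[0,0,0],[0,0,0],[0,0,0],[0,0,0],[0,0,0],[0,0,0],[0,0,0]], "delta_rot": [[0,0,-8.5],[0,0,-8.5],[0,0,-8.5],[0,0,-8.5],[0,0,-8.5],[0,0,-8.5],[0,0,-8.5],[0,0,-8.5],[0,0,-8.5],[0,0,-8.5],[0,0,-8.5],[0,0,-8.5],[0,0,-8.5],[0,0,-8.5],[0,0,-8.5],[0,0,-8.5],[0,0,-8.5],[0,0,-8.5]], "jaw": [50,50,50,50,50,50,50,50,50,50,50,50,50,50,50,50,50,50]}}

```text
time: 3.95
tool_pos: [451.2, -40.3, 210.2]
tcp_rot: [-179.1, -0.5, 83.1]
ft_force: [-0.1, 0.8, -0.0]
finger_gap: 42.4
```

```bash
cat > shot.py <<'E'
from ov import *
from bench import monitor,cams,r
import sys
def shot(tag,n="wrist",crop=None,s=1.4,c=CON,over=False):
    m=cams.camera_model(n); p,d=cams.snapshot(n)
    np.save(f"pics/{tag}p.npy",p);np.save(f"pics/{tag}d.npy",d);np.save(f"pics/{tag}m.npy",m)
    crop=crop or (0,560,0,420)
    im=draw(n,p,m,c,s,*crop) if over else cv2.resize(np.ascontiguousarray(p[crop[2]:crop[3],crop[0]:crop[1],::-1]),None,fx=s,fy=s,interpolation=cv2.INTER_CUBIC)
    cv2.imwrite(f"pics/{tag}.png",im); return m,p,d
E
python3 -c "
from shot import *
shot('w1',over=True); print(monitor.sense()['joint_pos'])"
```

```text
[-11.93681338 -14.43531695 108.49225985   0.43006903  86.87478113
 -95.63998782]
```

View pics/w1.png

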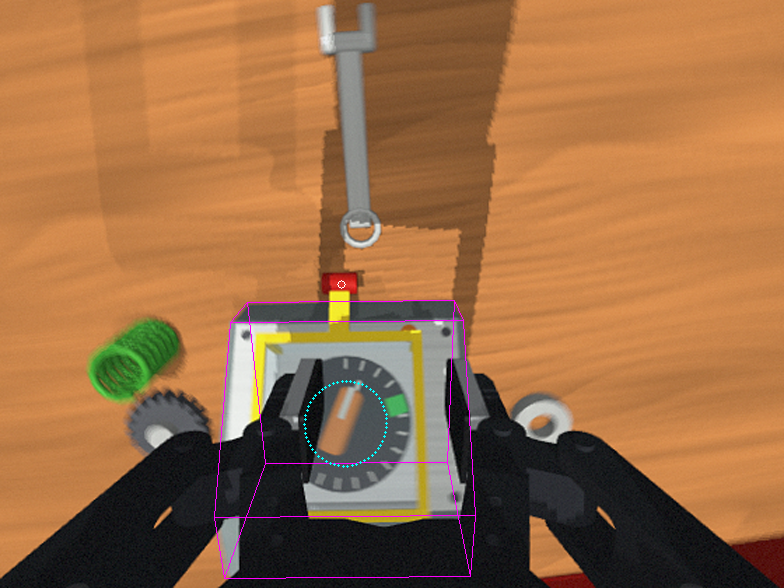

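```bash
python3 - <<'E'
from h import *
m=np.load("pics/w1m.npy",allow_pickle=True).item()
p=np.load("pics/w1p.npy")
hsv=cv2.cvtColor(p,cv2.COLOR_RGB2HSV).astype(int)
k=(hsv[...,0]>50)&(hsv[...,0]<80)&(hsv[...,1]>120); k[:,:240]=0; ys,xs=np.nonzero(k); print(len(xs),xs.mean(),ys.mean())
for h in (0,3): print(rayslope(m,CON,(xs.mean(),ys.mean()),h))
for h in (10,40): print([rayslope(m,CON,np.array(q)/1.4-.5,h) for q in [(344,416),(358,384)]])
print(proj(m,CON.w([dial(0,0)]))*1.4, proj(m,CON.w([dial(.4,20,40),dial(.4,-20,40)]))*1.4)
E
python3 - <<'E'
import numpy as np,cv2
p=np.load("pics/w1p.npy")[250:360,190:310,::-1]
cv2.imwrite("pics/w1c.png",cv2.resize(p,None,fx=5,fy=5,interpolation=cv2.INTER_CUBIC))
E
```

```text
230 309.26521739130436 311.16521739130434
(np.float64(60.46505798269637), np.float64(1.7301663470960595))
(np.float64(60.145733707019346), np.float64(1.7305218922435037))
[(np.float64(4.150084738767418), np.float64(6.157979054887008)), (np.float64(26.524716565109397), np.float64(0.33332925564433263))]
[(np.float64(3.6773947192129106), np.float64(0.5638296474084372)), (np.float64(24.326551503336308), np.float64(0.4363225825489625))]
[[345.17659213 421.99806709]] [[353.18693514 389.34939719]
 [326.23073702 453.13001231]]
```

View pics/w1c.png

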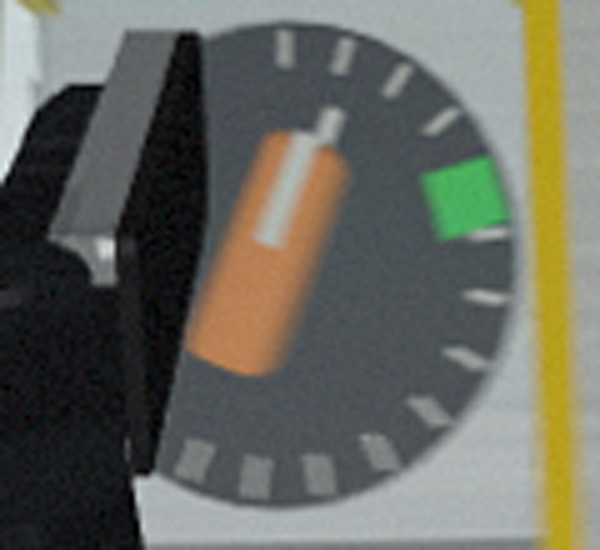

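```bash
python3 - <<'E'
from h import *
m=np.load("pics/w1m.npy",allow_pickle=True).item()
f=lambda q:np.array(q)/5+[190,250]-.5
for nm,q in [("band",(467,198)),("tip",(331,118)),("t1",(285,48)),("t2",(343,56)),("t3",(398,80)),("t4",(441,122)),("ta",(487,235)),("tb",(486,297)),("tc",(465,357)),("td",(430,411)),("te",(380,453)),("center?",(285,265))]:
  print(nm,[np.round(rayslope(m,CON,f(q),h),3) for h in (0,2,6)])
E
```

```text
band [array([36.746,  1.262]), array([36.656,  1.264]), array([36.477,  1.269])]
tip [array([28.084,  0.312]), array([27.921,  0.318]), array([27.598,  0.329])]
t1 [array([40.544,  6.269]), array([40.251,  6.272]), array([39.668,  6.28 ])]
t2 [array([40.354,  0.274]), array([40.109,  0.278]), array([39.62 ,  0.287])]
t3 [array([40.398,  0.57 ]), array([40.2  ,  0.574]), array([39.805,  0.582])]
t4 [array([39.664,  0.865]), array([39.513,  0.868]), array([39.211,  0.875])]
ta [array([38.953,  1.463]), array([38.864,  1.465]), array([38.686,  1.468])]
tb [array([38.972,  1.758]), array([38.893,  1.758]), array([38.734,  1.759])]
tc [array([38.597,  2.058]), array([38.516,  2.057]), array([38.353,  2.055])]
td [array([38.899,  2.36 ]), array([38.797,  2.358]), array([38.594,  2.354])]
te [array([39.275,  2.665]), array([39.139,  2.662]), array([38.869,  2.656])]
center? [array([0.992, 3.182]), array([1.031, 3.027]), array([1.175, 2.764])]
```

Emit:
{"api": "jog_arm", "payload": {"offset": [[-7,1,5],[-7,1,5],[-7,1,10],[-6.3,0.6,15],[0,0,15],[0,0,15],[0,0,15],[0,0,15],[0,0,15],[0,0,15],[0,0,13],[0,0,8],[0,0,0]], "delta_rot": [[0.5,-0.9,-0.4],[0,0,0],[0,0,0],[0,0,0],[0,0,0],[0,0,0],[0,0,0],[0,0,0],[0,0,0],[0,0,0],[0,0,0],[0,0,0],[0,0,0]], "jaw": [50,50,50,50,50,50,50,50,50,50,50,50,50]}}

```text
time: 5.3
tool_pos: [442.5, -75.6, 48.4]
tcp_rot: [-178.1, 0.5, 82.1]
ft_force: [-0.5, 0.3, 0.6]
finger_gap: 42.7
```

Emit:
{"api": "jog_arm", "payload": {"offset": [[5,4,-5],[4,4,-4],[0,0,0]], "delta_rot": [[-1.9,0.5,-1.4],[0,0,0],[0,0,0]], "jaw": [50,50,50]}}

```text
time: 5.6
tool_pos: [453.1, -67.6, 58.9]
tcp_rot: [179.8, -0.1, 83.5]
ft_force: [0.3, -0.1, 0.3]
finger_gap: 42.6
```

```bash
python3 -c "
from shot import *
shot('w2',over=True); s=monitor.sense();print(s['tool_pos'],s['tcp_rot'],s['joint_pos'])
shot('s2','side',(220,380,100,260),4.4)"
```

```text
[452.91527197 -67.70969154  58.7057979 ] [ 1.79784520e+02 -4.73711251e-02  8.34859678e+01] [-1.49848713e+01 -5.86955005e+00  1.17558988e+02  8.47057310e-02
  6.81044324e+01 -9.85021968e+01]
```

View pics/w2.png

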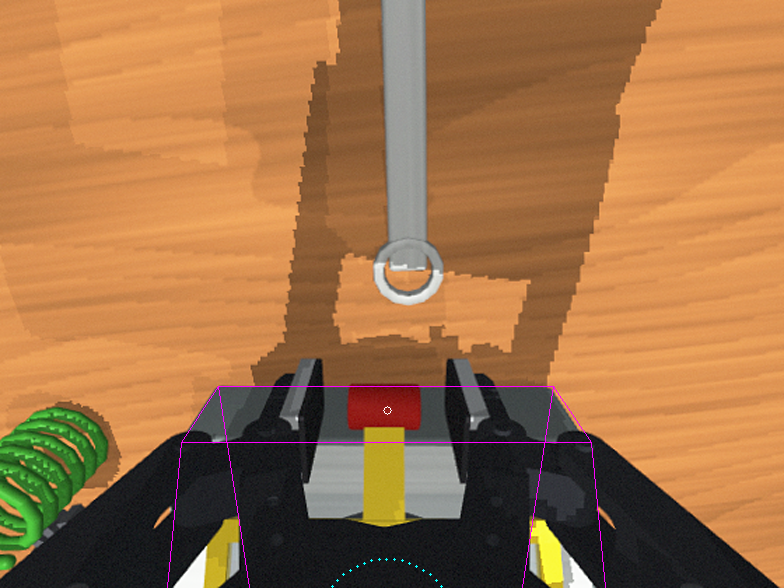

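View pics/s2.png

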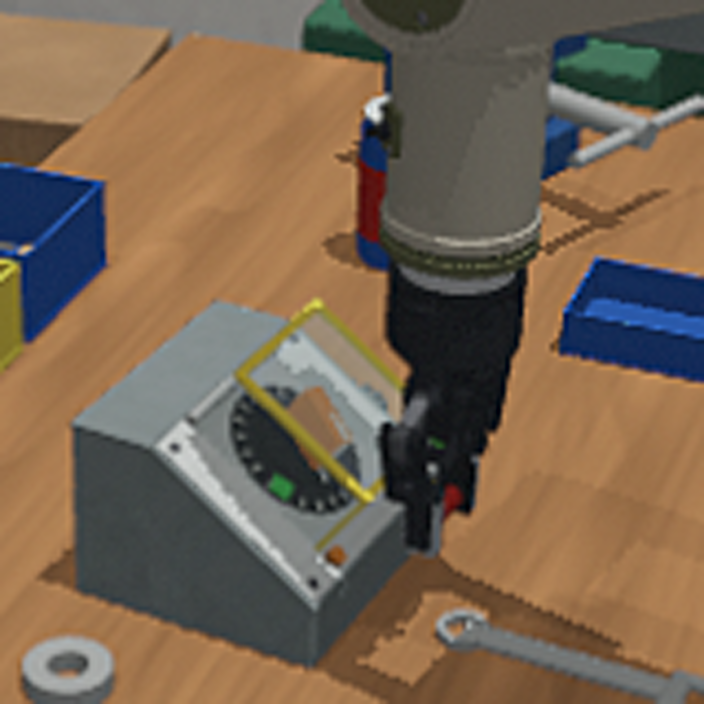

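Emit:
{"api": "jog_arm", "payload": {"offset": [[0,0,0],[0,0,0],[0,0,0],[0,0,0],[0,0,0],[0,0,0]], "delta_rot": [[0,0,0],[0,0,0],[0,0,0],[0,0,0],[0,0,0],[0,0,0]], "jaw": [0,0,0,0,0,0], "newtons": 25}}

```text
time: 6.3
tool_pos: [453.0, -67.6, 59.0]
tcp_rot: [179.8, -0.0, 83.5]
ft_force: [-0.3, 0.7, 1.2]
finger_gap: 21.0
```

```bash
cat >> h.py <<'E'
def arc(q0,q1,n):
    g=[grip(q) for q in np.linspace(q0,q1,n+1)]
    return [[0,round(float(b[0]-a[0]),1),round(float(-(b[2]-a[2])),1)] for a,b in zip(g,g[1:])]
def qof(tcp,tcp0,q0=0):
    d=CON.R.T@(np.array(tcp)-np.array(tcp0)); g=grip(q0)+d-H
    a=137*S+44*N; return (np.arctan2(g[2],-g[0])-np.arctan2(a[2],-a[0])), np.hypot(g[0],g[2])-np.hypot(137,44), d[1]
E
python3 -c "
from h import *
print(arc(0,1.1,14))"
```

```text
[[0, -2.9, -10.9], [0, -2.0, -11.1], [0, -1.2, -11.2], [0, -0.3, -11.3], [0, 0.6, -11.3], [0, 1.5, -11.2], [0, 2.4, -11.1], [0, 3.2, -10.8], [0, 4.1, -10.5], [0, 4.9, -10.2], [0, 5.7, -9.8], [0, 6.4, -9.3], [0, 7.1, -8.8], [0, 7.8, -8.2]]
```

Emit:
{"api": "jog_arm", "payload": {"offset": [[0,-2.9,-10.9],[0,-2.0,-11.1],[0,-1.2,-11.2],[0,-0.3,-11.3],[0,0.6,-11.3],[0,1.5,-11.2],[0,2.4,-11.1]], "delta_rot": [[0,0,0],[0,0,0],[0,0,0],[0,0,0],[0,0,0],[0,0,0],[0,0,0]], "jaw": [0,0,0,0,0,0,0]}}

```text
time: 7.0
tool_pos: [451.1, -67.4, 142.3]
tcp_rot: [179.7, -0.1, 83.5]
ft_force: [5.7, -0.4, -4.5]
finger_gap: 21.7
```

```bash
python3 -c "
from h import *
from bench import monitor
s=monitor.sense(); print(s['tool_pos'],s['tcp_rot'],s['ft_force'],qof(s['tool_pos'],[453,-67.6,59]))"
```

```text
[451.08850024 -67.40089957 142.3225354 ] [ 1.79667276e+02 -5.80284572e-02  8.34737555e+01] [ 5.6574679  -0.37607774 -4.48241865] (np.float64(0.5847692279223007), np.float64(1.3352320072999078), np.float64(-0.01856733271706958))
```

```bash
python3 -c "
from h import *
print(arc(.585,1.4,9));print(arc(1.4,2.14,9))"
```

```text
[[0, 4.2, -12.3], [0, 5.3, -11.9], [0, 6.4, -11.4], [0, 7.4, -10.7], [0, 8.3, -10.0], [0, 9.2, -9.2], [0, 10.0, -8.4], [0, 10.7, -7.4], [0, 11.3, -6.4]]
[[0, 10.8, -4.9], [0, 11.1, -4.0], [0, 11.4, -3.1], [0, 11.6, -2.2], [0, 11.8, -1.2], [0, 11.8, -0.2], [0, 11.8, 0.8], [0, 11.7, 1.7], [0, 11.5, 2.7]]
```

Emit:
{"api": "jog_arm", "payload": {"offset": [[0,5,-11.8],[0,5.4,-11.7],[0,6.4,-11.4],[0,7.4,-10.7],[0,8.3,-10.0],[0,9.2,-9.2],[0,10.0,-8.4],[0,10.7,-7.4],[0,11.3,-6.4]], "delta_rot": [[0,0,0],[0,0,0],[0,0,0],[0,0,0],[0,0,0],[0,0,0],[0,0,0],[0,0,0],[0,0,0]], "jaw": [0,0,0,0,0,0,0,0,0]}}

```text
time: 7.9
tool_pos: [526.8, -76.4, 234.5]
tcp_rot: [-179.9, -0.0, 83.5]
ft_force: [1.3, -1.4, -7.7]
finger_gap: 21.3
```

```bash
python3 -c "
from h import *
from bench import monitor
s=monitor.sense(); print(s['tool_pos'],s['tcp_rot'],s['ft_force'],s['finger_gap']); q=qof(s['tool_pos'],[453,-67.6,59]);print(q, arc(q[0],2.14,9))"
```

```text
[526.76555175 -76.43884501 234.51113032] [-1.79912960e+02 -4.33117401e-02  8.34525416e+01] [ 1.29718279 -1.35005855 -7.65879292] 21.274015800873578
(np.float64(1.427410419009967), np.float64(3.323154509311479), np.float64(-0.4315301184689829)) [[0, 10.5, -4.5], [0, 10.8, -3.6], [0, 11.0, -2.8], [0, 11.2, -1.9], [0, 11.3, -1.0], [0, 11.4, -0.1], [0, 11.4, 0.8], [0, 11.3, 1.7], [0, 11.1, 2.6]]
```

Radius is 3.3 mm too large; pull in a little.

Emit:
{"api": "jog_arm", "payload": {"offset": [[0,10,-3.5],[0,10.8,-2.8],[0,11.0,-2.2],[0,11.2,-1.5],[0,11.3,-0.6],[0,11.4,0],[0,11.4,0.8],[0,11.3,1.7],[0,9,2]], "delta_rot": [[0,0,0],[0,0,0],[0,0,0],[0,0,0],[0,0,0],[0,0,0],[0,0,0],[0,0,0],[0,0,0]], "jaw": [0,0,0,0,0,0,0,0,0]}}

```text
time: 8.8
tool_pos: [626.6, -88.4, 243.3]
tcp_rot: [-179.2, 0.0, 83.4]
ft_force: [-1.6, 0.1, -1.0]
finger_gap: 21.3
```

```bash
python3 -c "
from h import *
from bench import monitor
s=monitor.sense(); print(s['tool_pos'],s['tcp_rot'],s['ft_force'],s['finger_gap']); q=qof(s['tool_pos'],[453,-67.6,59]);print(q)
from shot import *
shot('w3',s=1)
shot('s3','side',(180,360,80,260),3.3)"
```

```text
[626.58305477 -88.39166957 243.33553084] [-1.79166873e+02  7.48619987e-03  8.34280110e+01] [-1.56329167  0.0997832  -1.02979789] 21.251722821430274
(np.float64(2.128516110790476), np.float64(2.7449620197095044), np.float64(-1.0078580649829743))
```

View pics/s3.png

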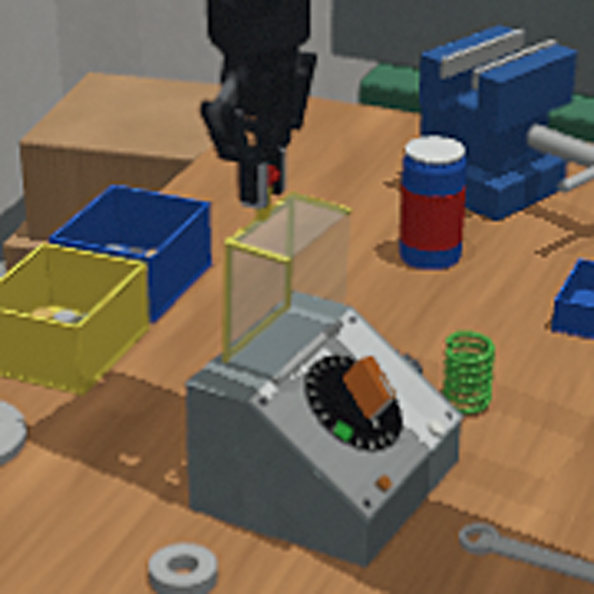

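View pics/w3.png

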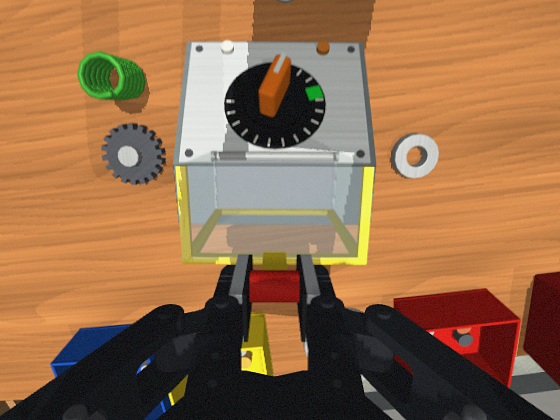

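Emit:
{"api": "jog_arm", "payload": {"offset": [[0,3,1],[0,0,0],[0,0,0],[0,0,0],[0,0,-10],[0,0,-20],[0,0,-20],[0,0,-20],[0,0,-20],[0,0,0]], "delta_rot": [[0,0,0],[0,0,0],[0,0,0],[0,0,0],[0,0,0],[0,0,0],[0,0,0],[0,0,0],[0,0,0],[0,0,0]], "jaw": [0,50,50,50,50,50,50,50,50,50]}}

```text
time: 9.9
tool_pos: [630.2, -88.8, 340.6]
tcp_rot: [-179.4, 0.0, 83.4]
ft_force: [1.1, 0.5, -0.3]
finger_gap: 42.9
```

```bash
python3 -c "
from shot import *
s=monitor.sense(); print(s['tool_pos'],s['tcp_rot'],s['ft_force'],s['finger_gap'],s['joint_pos'])
shot('w4',s=1)
shot('s4','side',(180,360,80,260),3.3)"
```

```text
[630.15615854 -88.76597405 340.63099803] [-1.79403194e+02  2.88105911e-02  8.34363342e+01] [ 1.0508821   0.50302957 -0.27428909] 42.87901755768021 [-1.25804174e+01  1.28326762e+01  6.79920936e+01 -9.25470355e-02
  9.97657169e+01 -9.60318293e+01]
```

View pics/s4.png

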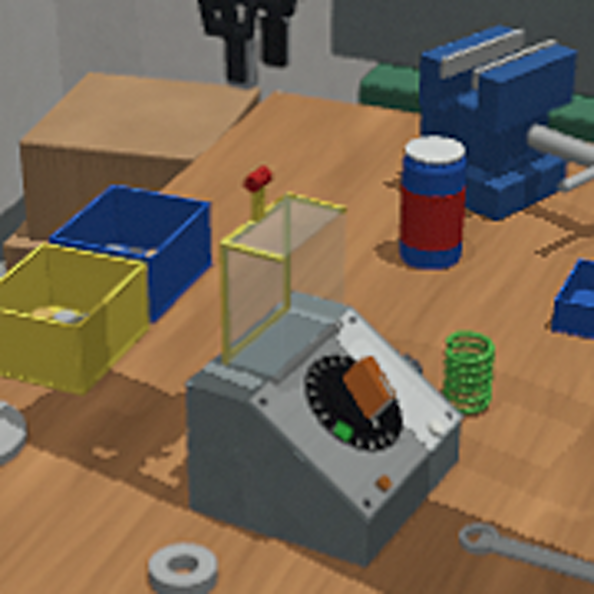

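View pics/w4.png

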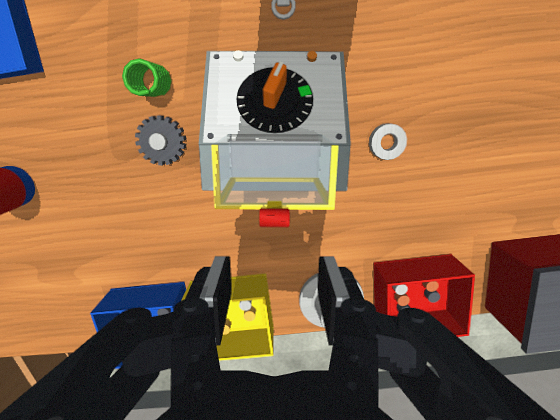

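Emit:
{"api": "jog_arm", "payload": {"offset": [[0,-18,0],[0,-20,0],[0,-20,0],[0,-20,0],[0,-20,0],[0,-20,0],[0,-20,0],[0,-14,0],[0,0,0],[0,0,0],[0,0,0],[0,0,0],[0,0,0]], "delta_rot": [[0,0,0],[0,0,0],[0,0,0],[0,0,0],[0,0,0],[0,0,0],[0,0,0],[0,0,0],[-7,0,3.5],[-7,0,4],[-7,0,4],[-7,0,4],[-7,0,3.5]], "jaw": [50,50,50,50,50,50,50,50,50,50,50,50,50]}}

```text
time: 11.3
tool_pos: [467.1, -70.1, 314.5]
tcp_rot: [147.3, -5.4, 64.7]
ft_force: [-1.3, 0.5, 0.9]
finger_gap: 42.1
```

```bash
cat > pl.py <<'E'
from h import *
from scipy.spatial.transform import Rotation as Ro
from bench import monitor
def pose():
    s=monitor.sense(); return s['tool_pos'],Ro.from_euler('xyz',s['tcp_rot'],degrees=True).as_matrix(),s
def knobpose(th,hgt):
    Y=np.array([0,1.,0]); x=-np.sin(th)*S+np.cos(th)*Y; z=-N; y=np.cross(z,x)
    R=CON.R@np.stack([x,y,z],1); return CON.w(KB+hgt*N)[0],R
def downpose(P): # console TCP point, tool down, x=Y
    R=CON.R@np.stack([[0,1.,0],[1.,0,0],[0,0,-1.]],1); return CON.w(P)[0],R
def delta(tp,tR,show=True):
    p,R,s=pose(); d=R.T@(tp-p); w=np.degrees(Ro.from_matrix(R.T@tR).as_rotvec())
    if show: print("off",np.round(d,1),"rot",np.round(w,1),"F",np.round(s['ft_force'],1),"gap",round(s['finger_gap'],1),"q",np.round(s['joint_pos'],0),"t",s['time'])
    return d,w
E
python3 -c "
from pl import *
delta(*knobpose(.33,95)); delta(*knobpose(.33,14))"
```

```text
off [ -5.1 -60.6 140.8] rot [-0.4  6.2  0.3] F [-1.3  0.5  0.9] gap 42.1 q [-13. -50. 127.  -2.  70. -76.] t 11.3
off [  3.6 -60.1 221.3] rot [-0.4  6.2  0.3] F [-1.3  0.5  0.9] gap 42.1 q [-13. -50. 127.  -2.  70. -76.] t 11.3
```

Emit:
{"api": "jog_arm", "payload": {"offset": [[0,-6,13],[0,-6,13],[0,-6,13],[0,-6,13],[0,-6,13],[0,-6,13],[0,-6,13],[0,-6,13],[0,-6,13],[0,-6,13],[0,0,0]], "delta_rot": [[0,2,0],[0,2,0],[0,2,0],[0,0,0],[0,0,0],[0,0,0],[0,0,0],[0,0,0],[0,0,0],[0,0,0],[0,0,0]], "jaw": [50,50,50,50,50,50,50,50,50,50,50]}}

```text
time: 12.4
tool_pos: [487.5, -51.8, 142.6]
tcp_rot: [148.3, -10.6, 67.6]
ft_force: [-0.7, -0.3, -0.2]
finger_gap: 42.8
```

```bash
python3 -c "
from pl import *
delta(*knobpose(.33,95)); delta(*knobpose(.33,14))
from shot import *
shot('w5',over=True)"
```

```text
off [-12.7  24.  -13. ] rot [-1.8  0.2 -0.1] F [-0.7 -0.3 -0.2] gap 42.8 q [-16. -43. 141.   8.  49. -84.] t 12.4
off [-12.4  26.5  68. ] rot [-1.8  0.2 -0.1] F [-0.7 -0.3 -0.2] gap 42.8 q [-16. -43. 141.   8.  49. -84.] t 12.4
```

View pics/w5.png

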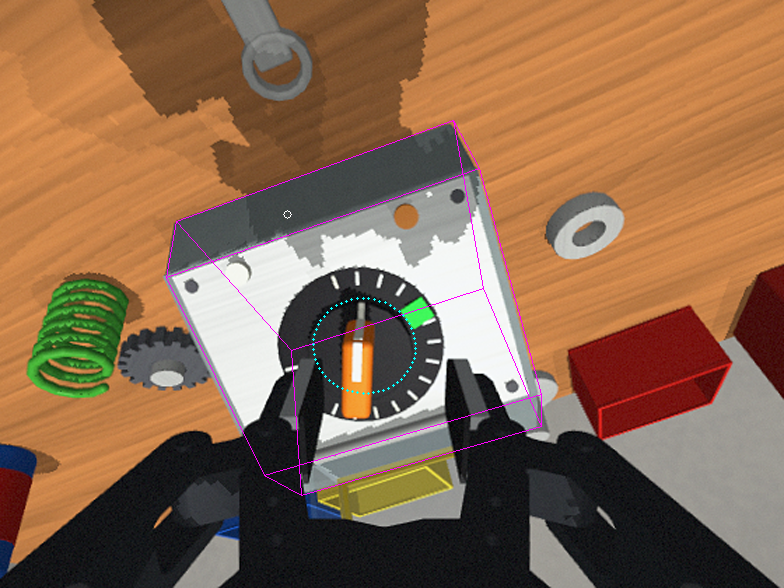

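Emit:
{"api": "jog_arm", "payload": {"offset": [[-6,12,0],[-6,12,0],[0,2,10],[0,0,10],[0,0,10],[0,0,10],[0,0,8],[0,0,0]], "delta_rot": [[-1.8,0,0],[0,0,0],[0,0,0],[0,0,0],[0,0,0],[0,0,0],[0,0,0],[0,0,0]], "jaw": [50,50,50,50,50,50,50,50]}}

```text
time: 13.25
tool_pos: [537.4, -85.3, 126.4]
tcp_rot: [145.0, -10.5, 67.7]
ft_force: [-0.7, -0.2, 0.2]
finger_gap: 42.8
```

```bash
python3 - <<'E'
from pl import *
delta(*knobpose(.33,14))
m=np.load("pics/w5m.npy",allow_pickle=True).item()
f=lambda q:np.array(q)/1.4-.5
for nm,q in [("band",(419,313)),("tip",(361,306)),("tick0",(335.5,284)),("tick1",(357.5,277))]:
  print(nm,[np.round(rayslope(m,CON,f(q),h),3) for h in (0,2,6)])
from shot import *
shot('w6',over=True)
E
```

```text
off [  2.4 -17.8  24.4] rot [ 1.5  0.3 -0. ] F [-0.7 -0.2  0.2] gap 42.8 q [-19. -31. 137.  11.  38. -89.] t 13.25
band [array([35.482,  1.303]), array([35.762,  1.284]), array([36.359,  1.248])]
tip [array([23.937,  0.268]), array([24.606,  0.275]), array([25.945,  0.287])]
tick0 [array([38.869,  6.228]), array([39.312,  6.239]), array([40.212,  6.26 ])]
tick1 [array([39.915,  0.254]), array([40.44 ,  0.258]), array([41.494,  0.266])]
```

View pics/w6.png

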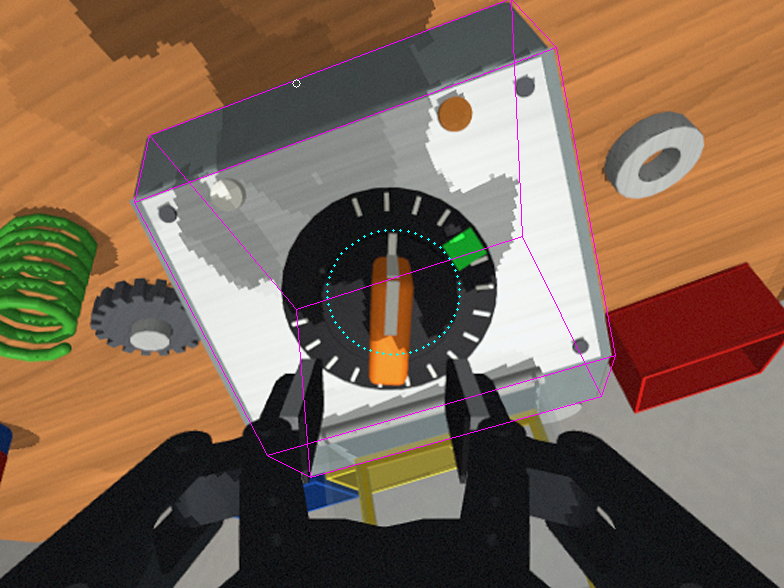

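Emit:
{"api": "jog_arm", "payload": {"offset": [[1,-9,0],[1,-9,2],[0,0,0]], "delta_rot": [[1.5,0,0],[0,0,0],[0,0,0]], "jaw": [50,50,50]}}

```text
time: 13.6
tool_pos: [525.9, -76.6, 117.2]
tcp_rot: [146.4, -10.5, 67.7]
ft_force: [-0.3, 1.0, -0.1]
finger_gap: 42.6
```

```bash
python3 - <<'E'
from pl import *
delta(*knobpose(.33,14))
E
```

```text
off [ 0.4 -0.2 24.4] rot [ 0.1  0.3 -0. ] F [-0.3  1.  -0.1] gap 42.6 q [-18. -32. 138.  10.  40. -89.] t 13.6
```

Emit:
{"api": "jog_arm", "payload": {"offset": [[0,-2,8],[0,-2,8],[0,-1,6],[0,0,0]], "delta_rot": [[0,0,0],[0,0,0],[0,0,0],[0,0,0]], "jaw": [50,50,50,50]}}

```text
time: 14.0
tool_pos: [535.7, -75.8, 95.3]
tcp_rot: [146.2, -10.5, 67.7]
ft_force: [-0.1, -0.7, -0.1]
finger_gap: 42.9
```

```bash
python3 - <<'E'
from pl import *
delta(*knobpose(.33,14))
from shot import *
shot('w7',over=True)
shot('s7','side',(180,360,80,260),3.3)
E
```

```text
off [0.1 4.9 0.9] rot [0.2 0.2 0. ] F [-0.1 -0.7 -0.1] gap 42.9 q [-18. -27. 138.  11.  35. -89.] t 14.0
```

View pics/w7.png

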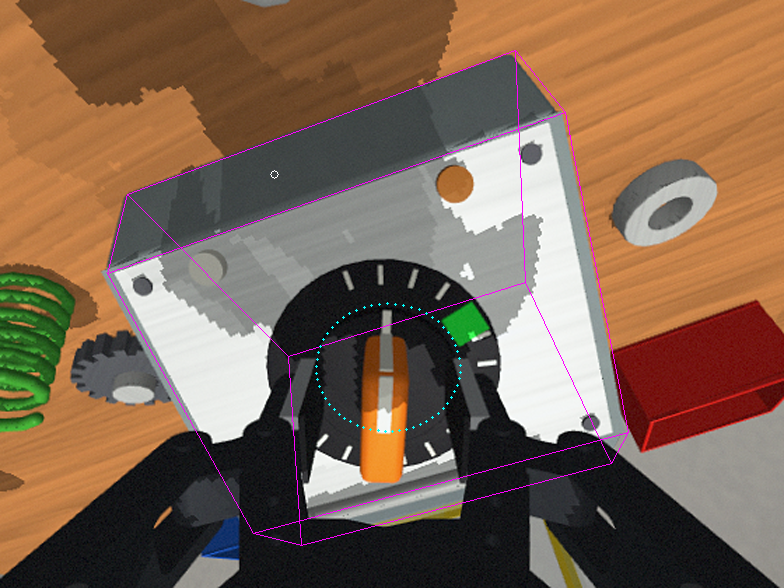

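View pics/s7.png

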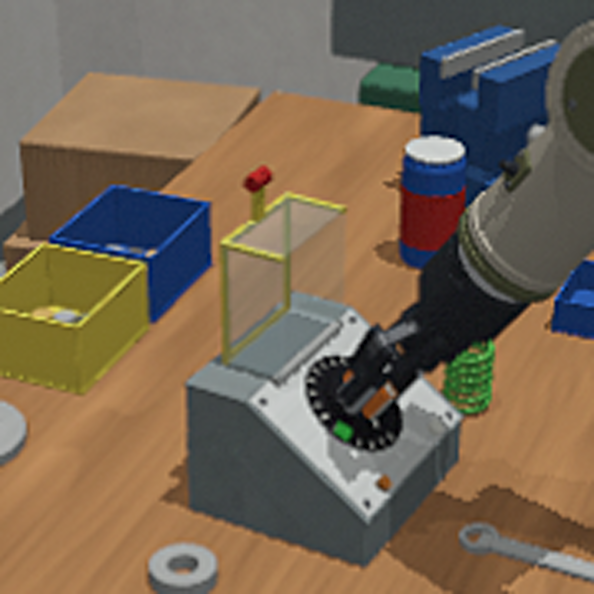

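Emit:
{"api": "jog_arm", "payload": {"offset": [[0,5,1],[0,0,0],[0,0,0],[0,0,0],[0,0,0],[0,0,0]], "delta_rot": [[0,0,0],[0,0,0],[0,0,0],[0,0,0],[0,0,0],[0,0,0]], "jaw": [50,0,0,0,0,0], "newtons": 25}}

```text
time: 14.7
tool_pos: [540.8, -78.9, 99.0]
tcp_rot: [146.2, -10.5, 67.7]
ft_force: [1.7, -0.5, -2.0]
finger_gap: 13.7
```

```bash
python3 - <<'E'
from pl import *
delta(*knobpose(.33,14));delta(*knobpose(1.27,14))
E
```

```text
off [ 0.3 -2.1  0.9] rot [0.3 0.3 0. ] F [ 1.7 -0.5 -2. ] gap 13.7 q [-18. -26. 137.  11.  35. -89.] t 14.7
off [ 0.3 -2.1  0.9] rot [ 0.4  0.1 53.9] F [ 1.7 -0.5 -2. ] gap 13.7 q [-18. -26. 137.  11.  35. -89.] t 14.7
```

Emit:
{"api": "jog_arm", "payload": {"offset": [[0,-2,0],[0,0,0],[0,0,0],[0,0,0],[0,0,0]], "delta_rot": [[0,0,6],[0,0,6],[0,0,6],[0,0,6],[0,0,6]], "jaw": [0,0,0,0,0]}}

```text
time: 15.2
tool_pos: [540.1, -79.8, 98.6]
tcp_rot: [155.0, -26.0, 39.3]
ft_force: [-0.9, -1.8, 0.1]
finger_gap: 13.4
```

```bash
python3 - <<'E'
from pl import *
delta(*knobpose(1.27,14))
E
```

```text
off [ 0.4 -2.3  0.9] rot [ 0.7 -0.1 22.9] F [-0.9 -1.8  0.1] gap 13.4 q [-18. -27. 137.  11.  35. -58.] t 15.2
```

Emit:
{"api": "jog_arm", "payload": {"offset": [[0,-1,0],[0,-1,0],[0,0,0],[0,0,0],[0,0,0]], "delta_rot": [[0,0,6],[0,0,6],[0,0,6],[0,0,4.8],[0,0,0]], "jaw": [0,0,0,0,0]}}

```text
time: 15.7
tool_pos: [539.3, -80.2, 98.1]
tcp_rot: [168.0, -33.7, 13.2]
ft_force: [0.3, -0.0, -1.9]
finger_gap: 13.5
```

```bash
python3 - <<'E'
from pl import *
delta(*knobpose(1.27,14))
from shot import *
shot('w8',over=True)
shot('s8','side',(180,360,80,260),3.3)
E
```

```text
off [ 0.4 -2.5  0.9] rot [ 0.9 -0.3 -1. ] F [ 0.3 -0.  -1.9] gap 13.5 q [-18. -27. 137.  10.  35. -34.] t 15.7
```

View pics/w8.png

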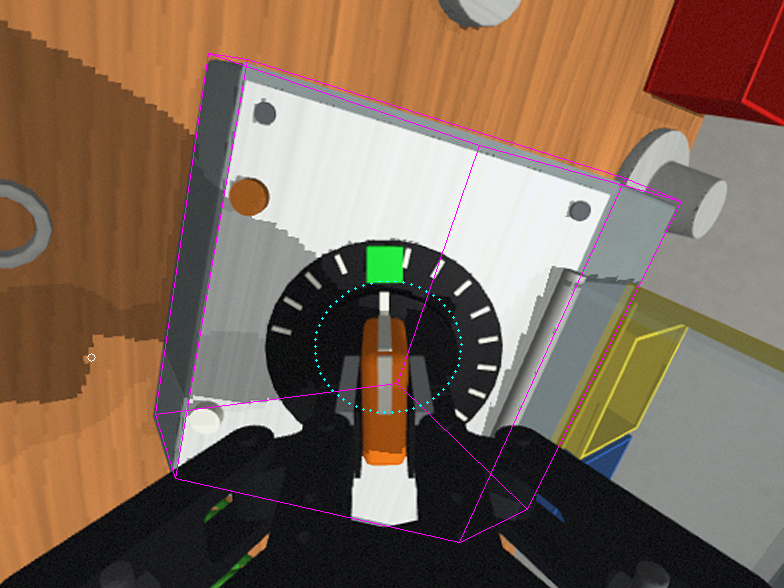

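Emit:
{"api": "jog_arm", "payload": {"offset": [[0,0,0],[0,0,0],[0,0,0],[0,0,0],[0,0,-8],[0,0,-10],[0,0,-10],[0,0,-10],[0,0,-10],[0,0,-10],[0,0,-10]], "delta_rot": [[0,0,0],[0,0,0],[0,0,0],[0,0,0],[0,0,0],[0,0,0],[0,0,0],[0,0,0],[0,0,0],[0,0,0],[0,0,0]], "jaw": [0,50,50,50,50,50,50,50,50,50,50]}}

```text
time: 16.9
tool_pos: [498.7, -74.1, 154.5]
tcp_rot: [167.7, -33.5, 13.9]
ft_force: [-0.2, -0.6, 0.2]
finger_gap: 42.8
```

```bash
python3 - <<'E'
from pl import *
delta(*downpose(grip(2.18)+[0,0,80])); p,R,s=pose();print(CON.R.T@(p-CON.o))
from shot import *
shot('w9',over=True)
shot('s9','side',(180,360,80,260),3.3)
E
```

```text
off [206.5  62.8 -72.5] rot [ 30.9 -22.  -70.8] F [-0.2 -0.6  0.2] gap 42.8 q [-19. -43. 141.   9.  48. -33.] t 16.9
[-71.12102348  -0.9321725  154.46158599]
```

View pics/w9.png

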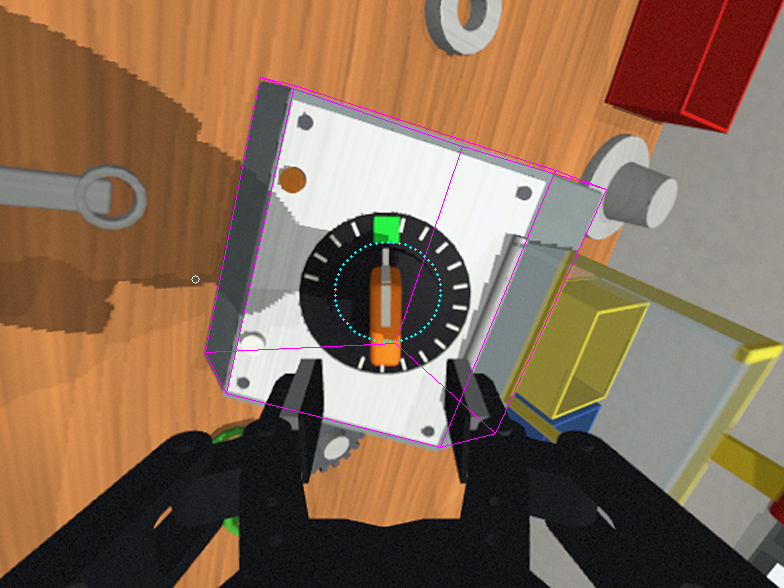

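View pics/s9.png

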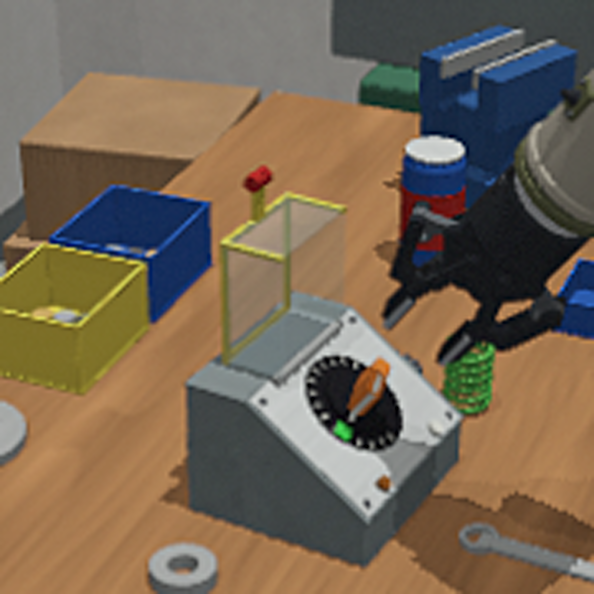

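Emit:
{"api": "jog_arm", "payload": {"offset": [[0,0,0],[0,0,0],[0,0,0],[0,0,0],[0,0,0],[0,0,0],[0,0,0],[0,0,0],[0,0,0],[0,0,0]], "delta_rot": [[3.1,-2.2,-7.1],[3.1,-2.2,-7.1],[3.1,-2.2,-7.1],[3.1,-2.2,-7.1],[3.1,-2.2,-7.1],[3.1,-2.2,-7.1],[3.1,-2.2,-7.1],[3.1,-2.2,-7.1],[3.1,-2.2,-7.1],[3.1,-2.2,-7.1]], "jaw": [50,50,50,50,50,50,50,50,50,50]}}

```text
time: 18.0
tool_pos: [501.2, -75.9, 149.7]
tcp_rot: [-178.9, 0.7, 86.4]
ft_force: [0.4, 0.8, -0.5]
finger_gap: 42.8
```

```bash
python3 - <<'E'
from pl import *
delta(*downpose(grip(2.18)+[0,0,70])); p,R,s=pose();print(CON.R.T@(p-CON.o))
E
```

```text
off [  -6.2  127.9 -181.3] rot [-1.   0.7  2.9] F [ 0.4  0.8 -0.5] gap 42.8 q [ -14.   -3.  105.   -1.   79. -100.] t 18.0
[-68.44964993  -2.49742762 149.69171727]
```

Emit:
{"api": "jog_arm", "payload": {"offset": [[0,0,-18],[0,0,-20],[0,0,-20],[0,0,-20],[0,0,-20],[0,0,-20],[0,0,-20],[0,5,-20],[-1,18,-12],[-1,20,-8],[0,20,0],[0,20,0],[0,20,0],[0,14,0],[0,6,0],[0,0,0]], "delta_rot": [[-1,0.7,2.9],[0,0,0],[0,0,0],[0,0,0],[0,0,0],[0,0,0],[0,0,0],[0,0,0],[0,0,0],[0,0,0],[0,0,0],[0,0,0],[0,0,0],[0,0,0],[0,0,0],[0,0,0]], "jaw": [50,50,50,50,50,50,50,50,50,50,50,50,50,50,50,50]}}

```text
time: 19.6
tool_pos: [637.0, -89.3, 314.2]
tcp_rot: [-179.2, -0.2, 84.2]
ft_force: [-0.5, -0.3, -0.9]
finger_gap: 42.6
```

```bash
python3 - <<'E'
from pl import *
delta(*downpose(grip(2.18)+[0,0,-18])); p,R,s=pose();print(CON.R.T@(p-CON.o))
from shot import *
shot('w10',over=False,s=1)
E
```

```text
off [ 0.3 -4.2 73.6] rot [-0.8 -0.2  0.7] F [-0.5 -0.3 -0.9] gap 42.6 q [-13.  14.  69.   0.  97. -97.] t 19.6
[ 67.99074336  -0.42659054 314.24861006]
```

View pics/w10.png

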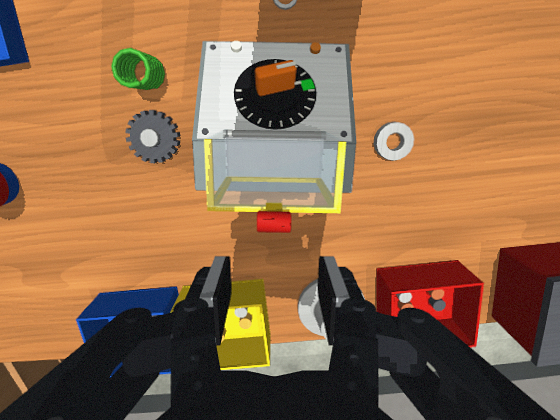

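Emit:
{"api": "jog_arm", "payload": {"offset": [[0,-2,8],[0,-2,12],[0,-1,12],[0,0,12],[0,0,12],[0,0,8],[0,0,5],[0,0,0]], "delta_rot": [[-0.8,0,0.7],[0,0,0],[0,0,0],[0,0,0],[0,0,0],[0,0,0],[0,0,0],[0,0,0]], "jaw": [50,50,50,50,50,50,50,50]}}

```text
time: 20.45
tool_pos: [628.9, -88.1, 238.8]
tcp_rot: [-179.8, -0.2, 83.6]
ft_force: [0.2, -0.0, -0.3]
finger_gap: 43.0
```

```bash
python3 - <<'E'
from pl import *
delta(*downpose(grip(2.18)+[0,0,-18]))
from shot import *
shot('w11',over=False,s=1)
E
```

```text
off [ 0.2  2.9 -1.9] rot [-0.2 -0.2  0.1] F [ 0.2 -0.  -0.3] gap 43.0 q [-13.  13.  78.   0.  89. -96.] t 20.45
```

View pics/w11.png

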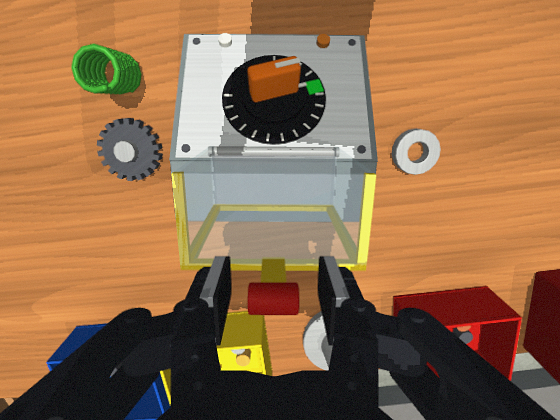

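Emit:
{"api": "jog_arm", "payload": {"offset": [[0,3,-3],[0,0,0],[0,0,0],[0,0,0],[0,0,0],[0,0,0]], "delta_rot": [[0,0,0],[0,0,0],[0,0,0],[0,0,0],[0,0,0],[0,0,0]], "jaw": [50,0,0,0,0,0], "newtons": 30}}

```text
time: 21.1
tool_pos: [633.0, -89.1, 244.2]
tcp_rot: [-180.0, -0.1, 83.5]
ft_force: [-1.1, -1.0, -1.1]
finger_gap: 21.0
```

```bash
cat >> pl.py <<'E'
# grasp reference: TCP - grip in console frame, recorded at grasp
def qnow(off):
    p,R,s=pose(); g=CON.R.T@(p-CON.o)-off-H; a=137*S+44*N
    print("t",s['time'],"q",round(float(np.arctan2(g[2],-g[0])-np.arctan2(a[2],-a[0])),3)," rad err",round(float(np.hypot(g[0],g[2])-np.hypot(137,44)),1),"y",round(float(g[1]),1),"F",np.round(s['ft_force'],1),"gap",round(s['finger_gap'],1),"rot",np.round(s['tcp_rot'],1),"tcp",np.round(s['tool_pos'],1))
    return float(np.arctan2(g[2],-g[0])-np.arctan2(a[2],-a[0]))
E
python3 - <<'E'
from pl import *
p,R,s=pose(); off=CON.R.T@(p-CON.o)-grip(2.18); print(off,s['ft_force'],s['finger_gap']); np.save('off.npy',off)
print(arc(2.18,1.3,10))
E
```

```text
[  1.19205998  -0.65631016 -14.4944439 ] [-1.09834698 -1.0423694  -1.076813  ] 21.041555308059845
[[0, -12.2, -3.3], [0, -12.5, -2.2], [0, -12.6, -1.1], [0, -12.7, -0.0], [0, -12.6, 1.1], [0, -12.5, 2.2], [0, -12.2, 3.3], [0, -11.9, 4.4], [0, -11.5, 5.4], [0, -10.9, 6.4]]
```

Emit:
{"api": "jog_arm", "payload": {"offset": [[0,-12.2,-3.3],[0,-12.5,-2.2],[0,-12.6,-1.1],[0,-12.7,0],[0,-12.6,1.1],[0,-12.5,2.2]], "delta_rot": [[0,0,0],[0,0,0],[0,0,0],[0,0,0],[0,0,0],[0,0,0]], "jaw": [0,0,0,0,0,0]}}

```text
time: 21.7
tool_pos: [560.1, -80.4, 249.0]
tcp_rot: [179.5, -0.1, 83.6]
ft_force: [1.9, -0.7, -2.2]
finger_gap: 20.9
```

```bash
python3 - <<'E'
from pl import *
q=qnow(np.load('off.npy')); print(arc(q,q-.8,9))
E
```

```text
t 21.7 q 1.665  rad err 1.1 y 0.4 F [ 1.9 -0.7 -2.2] gap 20.9 rot [ 1.795e+02 -1.000e-01  8.360e+01] tcp [560.1 -80.4 249. ]
[[0, -12.4, 3.2], [0, -12.1, 4.3], [0, -11.6, 5.3], [0, -11.1, 6.3], [0, -10.5, 7.3], [0, -9.8, 8.2], [0, -9.1, 9.0], [0, -8.2, 9.8], [0, -7.3, 10.5]]
```

Emit:
{"api": "jog_arm", "payload": {"offset": [[0,-12,3.6],[0,-12,4.6],[0,-11.6,5.4],[0,-11.1,6.3],[0,-10.5,7.3],[0,-9.8,8.2],[0,-9.1,9.0]], "delta_rot": [[0,0,0],[0,0,0],[0,0,0],[0,0,0],[0,0,0],[0,0,0],[0,0,0]], "jaw": [0,0,0,0,0,0,0]}}

```text
time: 22.4
tool_pos: [488.4, -71.9, 211.7]
tcp_rot: [178.2, -0.1, 83.6]
ft_force: [-2.3, 0.9, 4.8]
finger_gap: 21.2
```

```bash
python3 - <<'E'
from pl import *
q=qnow(np.load('off.npy')); print(arc(q,q-.6,7))
E
```

```text
t 22.4 q 1.099  rad err 2.1 y 0.8 F [-2.3  0.9  4.8] gap 21.2 rot [ 1.782e+02 -1.000e-01  8.360e+01] tcp [488.4 -71.9 211.7]
[[0, -8.5, 9.0], [0, -7.7, 9.7], [0, -6.8, 10.3], [0, -5.9, 10.8], [0, -4.9, 11.3], [0, -4.0, 11.7], [0, -2.9, 12.0]]
```

Emit:
{"api": "jog_arm", "payload": {"offset": [[0,-7.5,9.5],[0,-7,9.9],[0,-6.2,10.3],[0,-5.7,10.8],[0,-4.9,11.3]], "delta_rot": [[0.6,0,0],[0.6,0,0],[0.6,0,0],[0,0,0],[0,0,0]], "jaw": [0,0,0,0,0]}}

```text
time: 22.9
tool_pos: [456.8, -68.1, 164.6]
tcp_rot: [179.8, -0.0, 83.7]
ft_force: [-3.8, 1.3, 1.9]
finger_gap: 21.1
```

```bash
python3 - <<'E'
from pl import *
q=qnow(np.load('off.npy')); print(arc(q,0.2,8))
E
```

```text
t 22.9 q 0.706  rad err 1.6 y 0.9 F [-3.8  1.3  1.9] gap 21.1 rot [179.8  -0.   83.7] tcp [456.8 -68.1 164.6]
[[0, -3.3, 8.5], [0, -2.8, 8.7], [0, -2.2, 8.8], [0, -1.7, 9.0], [0, -1.1, 9.0], [0, -0.5, 9.1], [0, 0.0, 9.1], [0, 0.6, 9.1]]
```

Emit:
{"api": "jog_arm", "payload": {"offset": [[0,-2.8,8.5],[0,-2.5,8.7],[0,-2,8.7],[0,-1.6,8.7],[0,-1.1,8.7],[0,-0.5,8.7],[0,0,8]], "delta_rot": [[0,0,0],[0,0,0],[0,0,0],[0,0,0],[0,0,0],[0,0,0],[0,0,0]], "jaw": [0,0,0,0,0,0,0]}}

```text
time: 23.6
tool_pos: [444.9, -66.7, 101.3]
tcp_rot: [179.8, -0.0, 83.7]
ft_force: [-2.6, -0.8, 1.0]
finger_gap: 21.0
```

```bash
python3 - <<'E'
from pl import *
q=qnow(np.load('off.npy')); print(arc(q,0.0,7))
E
```

```text
t 23.6 q 0.26  rad err 1.8 y 1.0 F [-2.6 -0.8  1. ] gap 21.0 rot [179.8  -0.   83.7] tcp [444.9 -66.7 101.3]
[[0, 0.3, 5.3], [0, 0.5, 5.3], [0, 0.7, 5.3], [0, 0.9, 5.3], [0, 1.1, 5.2], [0, 1.3, 5.2], [0, 1.5, 5.1]]
```

Emit:
{"api": "jog_arm", "payload": {"offset": [[0,0.5,5.2],[0,0.6,5.2],[0,0.8,5.2],[0,0.9,5.2],[0,1.1,5],[0,1.2,4],[0,1,3]], "delta_rot": [[0,0,0],[0,0,0],[0,0,0],[0,0,0],[0,0,0],[0,0,0],[0,0,0]], "jaw": [0,0,0,0,0,0,0]}}

```text
time: 24.3
tool_pos: [450.9, -67.4, 64.2]
tcp_rot: [179.9, -0.0, 83.7]
ft_force: [-3.7, -0.9, 0.1]
finger_gap: 21.2
```

```bash
python3 - <<'E'
from pl import *
q=qnow(np.load('off.npy'))
E
```

```text
t 24.3 q 0.002  rad err 2.2 y 1.0 F [-3.7 -0.9  0.1] gap 21.2 rot [179.9  -0.   83.7] tcp [450.9 -67.4  64.2]
```

Emit:
{"api": "jog_arm", "payload": {"offset": [[0,0.5,1.5],[0,0.5,1.5],[0,0,0]], "delta_rot": [[0,0,0],[0,0,0],[0,0,0]], "jaw": [0,0,0]}}

```text
time: 24.6
tool_pos: [451.4, -67.4, 62.5]
tcp_rot: [-179.9, -0.0, 83.7]
ft_force: [-5.1, -0.1, -0.6]
finger_gap: 20.9
```

```bash
python3 - <<'E'
from pl import *
q=qnow(np.load('off.npy'))
E
```

```text
t 24.6 q -0.011  rad err 2.1 y 1.0 F [-5.1 -0.1 -0.6] gap 20.9 rot [-179.9   -0.    83.7] tcp [451.4 -67.4  62.5]
```

Emit:
{"api": "jog_arm", "payload": {"offset": [[0,0.5,2],[0,0.5,2],[0,0,0]], "delta_rot": [[0,0,0],[0,0,0],[0,0,0]], "jaw": [0,0,0]}}

```text
time: 24.9
tool_pos: [451.5, -67.4, 62.5]
tcp_rot: [-179.7, -0.0, 83.7]
ft_force: [-4.7, -0.3, -2.0]
finger_gap: 21.1
```

```bash
python3 - <<'E'
from pl import *
q=qnow(np.load('off.npy'))
from shot import *
shot('w12',s=1.2,over=True)
shot('s12','side',(220,340,155,260),4.4)
E
```

```text
t 24.9 q -0.011  rad err 2.1 y 1.0 F [-4.7 -0.3 -2. ] gap 21.1 rot [-179.7   -0.    83.7] tcp [451.5 -67.4  62.5]
```

View pics/s12.png

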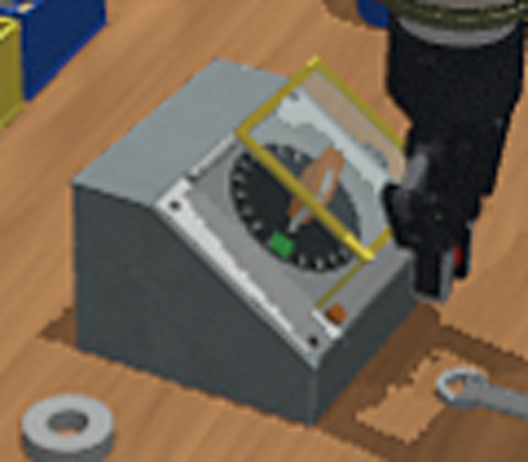

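View pics/w12.png

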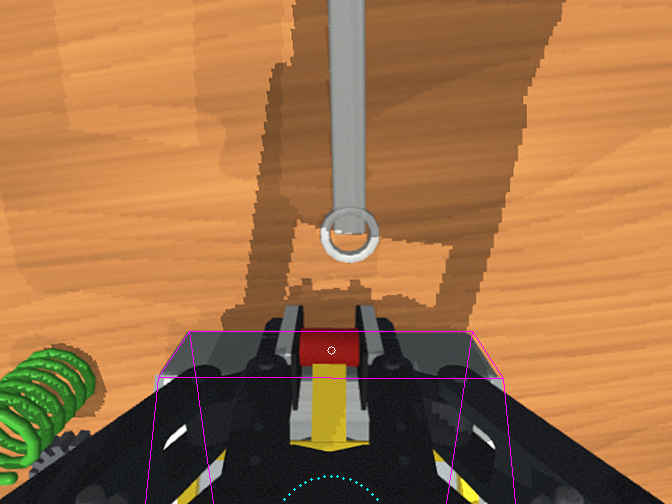

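Emit:
{"api": "jog_arm", "payload": {"offset": [[0,0,0],[0,0,0],[0,0,0],[0,0,0],[0,0,-10],[0,-2,-15],[0,-2,-15],[0,-2,-15],[0,-2,-20],[0,0,-20],[0,0,-20],[0,0,-20],[0,0,0]], "delta_rot": [[0,0,0],[0,0,0],[0,0,0],[0,0,0],[0,0,0],[0,0,0],[0,0,0],[0,0,0],[0,0,0],[0,0,0],[0,0,0],[0,0,0],[0,0,0]], "jaw": [50,50,50,50,50,50,50,50,50,50,50,50,50]}}

```text
time: 26.3
tool_pos: [446.2, -66.8, 209.6]
tcp_rot: [179.7, 0.0, 83.7]
ft_force: [0.1, -0.5, 0.9]
finger_gap: 43.0
```

```bash
python3 - <<'E'
from shot import *
s=monitor.sense(); print(s['tool_pos'],s['ft_force'],s['time'])
m,p,d=shot('w13',s=1.4,over=True)
im=p[200:400,150:350,::-1]; cv2.imwrite('pics/w13c.png',cv2.resize(im,None,fx=3,fy=3,interpolation=cv2.INTER_CUBIC))
shot('s13','side',(220,340,155,260),4.4)
E
```

```text
[446.2448462  -66.75115617 209.60320525] [ 0.05431765 -0.50724792  0.88522577] 26.3
```

View pics/s13.png

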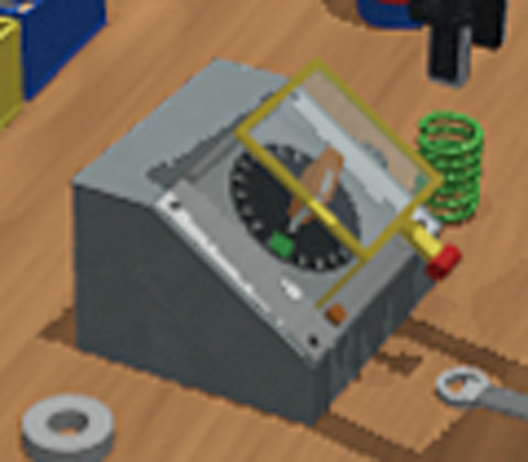

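View pics/w13.png

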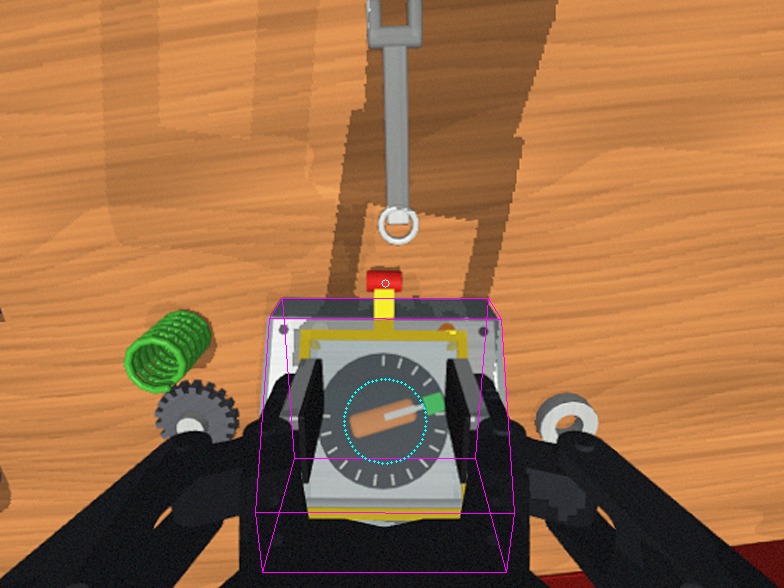

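The guard is closed: in the side view its frame corners (318,62), (437,180) and (365,258) and the red handle (443,260) match the first picture. The wrist view shows the pointer's end at about (422,407), aimed at the green band at (434,403). The gripper is clear and the loose parts stand where they were.

```bash
python3 - <<'E'
from h import *
m=np.load("pics/w13m.npy",allow_pickle=True).item()
f=lambda q:np.array(q)/1.4-.5
for nm,q in [("band",(434,403)),("tip",(422,407))]: print(nm,np.round(rayslope(m,CON,f(q),2),3))
from bench import r
print(r.hand_in())
E
```

```text
band [35.526  1.237]
tip [26.776  1.23 ]
the job is handed in; nothing more can be done
None
```

I opened the guard fully, set the knob in the green band, closed the guard gently, and handed the job in at about 26 s of the 66 s allowed. No verdict was reported.

- **Guard open:** I swung it by its red handle and let go. A side picture showed it resting open by itself with the gripper well clear.
- **Knob:** I turned it clockwise by about 54°, from about 0.33 to about 1.27 rad. In the last wrist picture the pointer measured 1.23 rad and the band's middle 1.24 rad. The difference is far inside the 10° allowed.
- **Guard closed:** I lowered it at about 0.4 to 0.6 rad/s over the last part and pressed until it stopped moving. In the side view its corners and handle matched the first picture.
- **Loose parts:** the ones I could see in the last pictures (wrench, spring, gear and bearing) stood where they began. I did not separately check the piston, oil can and tray at the end, though the arm did not go near them on the job.

None of these checks disagreed. On the way down the handle's path measured about 2 mm longer in radius than the guard's given arc. The calibration error is about that size, and the side forces stayed at about 5 N or less.

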